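# Check-weigh the compass-fluid flasks

### The arm

A 6-joint arm with a two-finger parallel gripper is mounted at the origin on the work surface. World frame = base frame: x ahead of the robot, y to its left, z up, the work surface at z = 0. Lengths are in m, angles in rad, forces in N, time in s.
With the tool pointing down it reaches from about 0.35 to 0.875 m from the base axis. Payload 4.2 kg.
Tool frame: the origin (TCP) lies where the fingers leave the gripper's body, on its centre line; the fingertips stand 73 mm ahead of it and the grasp point (between the pads) lies 54 mm ahead of it; z points along the fingers, y is the line along which they close (so a half turn about z gives the same grasp; the last joint's range is limited). The gripper opens to 85 mm and grips with 20 to 120 N. Pads are 22 mm wide; open, the fingers measure 114 mm over their backs; the gripper's body (76 mm by 85 mm) begins 54 mm behind the grasp point. The pads swing forward as they close: fully open they stand 13 mm farther back than shut.
Start: joints at [-1.053, 0.385, 0.008, 0, -1.194, -0.259], TCP at [0.16, -0.604, 0.304] pointing down, gripper open.
Joint ranges: [-3.14, 3.14], [-1.21, 2.06], [-1.07, 1.41], [-3.16, 2.05], [-2.99, -0.16], [-3.1, 3.1]. Speed limits (rad/s): [2.79, 2.79, 3.14, 3.14, 3.14, 3.14].

### API

Orientations are given as [roll, pitch, yaw] about the fixed x, y, z axes, in that order (R = Rz(yaw) Ry(pitch) Rx(roll)).
In Python, from cell import r gives the robot as it stands.
- The arm moves only by the shell command python3 -m creep 'ROWS'. ROWS is JSON, a list of rows, each an object of numbers: "grip": the closure, from -1 (fully open) to 1 (shut), so that 0 is half open; "dx", "dy", "dz": the shift along the tool's x, y, z in units of 50 mm (1.0 is 50 mm); "wx", "wy", "wz": the turn, a rotation vector about the tool's x, y, z in units of 5 degrees (1.0 is 5 degrees). In form: [{"grip": .., "dx": .., "dy": .., "dz": .., "wx": .., "wy": .., "wz": ..}, ...]. A call has 1 to 8 rows; each row is the pose to reach, as a shift and turn from the pose commanded when the call began, along the tool's axes at that moment; what a row does not reach only later rows make up. A row lasts 1/8 s, in which the tool goes at most 62.5 mm and 10.7 degrees, less where a joint would pass 70% of its speed; a pose out of reach is approached as far as the arm can. A call with a gripper value outside its range is refused whole. The fingers move at their own pace and stop on an object; the grip force is fixed at half the most. Time passes only in rows, so rows that repeat a pose let the fingers close. It gives the time, the measured TCP pose, the force, the opening and the grip force at its end, in the units of the state.
- r.read_state(): the state, without advancing time (a new reading comes with each control period).
- r.snapshot(name): name is "side" or "top"; returns a dict with "color" (384x512x3 uint8, red, green, blue), "vfov" (degrees; the focal length in pixels is half the picture's height over the tangent of half this angle, whatever the lens; pixels are square), "cx", "cy" (the principal point, pixels), "world_to_cam" (4x4, takes a point from world to camera coordinates). Camera axes: x right, y up, looking along -z (the intrinsics and any distortion apply to the point x, -y, -z); pixel columns grow to the right and rows downward; lengths in m; the calibration is good to about 2 mm. A picture is of the moment at which its call begins. There is no depth.
- r.hand_in(): hands the job in; it is judged then, once.
The state is a dict: "time": time; "joint_pos": joint angles; "qvel": joint speeds; "effort": joint torques, N m; "tool_pos": TCP position; "tool_rot": TCP orientation; "force": force on the tool from outside, world axes, zero at the start; "moment": the same for the moment, N m; "gripper_width": opening from 0.0 (shut) to 1.0 (fully open); "grip_force": force on a finger pad.
Only numpy, scipy, OpenCV 4.12 (cv2) and the standard library are available. Lean on these libraries where they do the work, as an engineer would, in place of code of your own. Each camera call takes 0.05 s, during which the arm holds its last target. There are 200 camera calls.

### The job

Swing the inclinometer arm well aside, towards the blue tray's side and nearly as far as it goes, then prove the balance by standing the brass check weight alone in the centre of its pan, let go of it for a second, and put it back on its cork pad. Then weigh every flask on the bench, one at a time from the smallest to the largest: stand it upright in the centre of the otherwise empty pan, let go for a second, and afterwards stand it upright on the blue tray with its whole base on the tray. Set things down gently, never pushing the pan down to its stop or tipping a flask over, and leave the other things on the bench where they are.

Things in the scene. Friction and masses are not known exactly. Their poses are not given: they have to be found in the camera images.
- flask_a: smallest of the four sealed compass-fluid flasks: amber body, red cap, weighted bright steel foot 12 mm high, straight round body 54 mm across from the base up to 54 mm, then a narrower shoulder and cap, 80 mm tall in all, 0.20 kg +-15 %. Origin at the centre of the underside, z up the flask. Each run has only two or three of the four flasks; the others are absent
- flask_b: second of the four sealed compass-fluid flasks: white body, yellow cap, weighted bright steel foot 12 mm high, straight round body 59 mm across from the base up to 66 mm, then a narrower shoulder and cap, 92 mm tall in all, 0.27 kg +-15 %. Origin at the centre of the underside, z up the flask. Each run has only two or three of the four flasks; the others are absent
- flask_c: third of the four sealed compass-fluid flasks: green body, black cap, weighted bright steel foot 12 mm high, straight round body 64 mm across from the base up to 78 mm, then a narrower shoulder and cap, 104 mm tall in all, 0.34 kg +-15 %. Origin at the centre of the underside, z up the flask. Each run has only two or three of the four flasks; the others are absent
- flask_d: largest of the four sealed compass-fluid flasks: blue body, white cap, weighted bright steel foot 12 mm high, straight round body 68 mm across from the base up to 90 mm, then a narrower shoulder and cap, 116 mm tall in all, 0.42 kg +-15 %. Origin at the centre of the underside, z up the flask. Each run has only two or three of the four flasks; the others are absent
- weight: brass check weight of 0.5 kg: round body 48 mm across, 36 mm high, with a 22 mm knob on top, 60 mm tall in all. Origin at the centre of the underside, z up. Starts on the cork pad
- pad: round cork pad, home of the check weight, 84 mm across and 3 mm thick, fixed. Origin at the centre of its underside on the bench
- tray: flat blue dispatch tray with a black rubber top and no rim, fixed: 180 mm (its x) by 280 mm (its y), 10 mm thick. Origin at the centre of its underside on the bench
- pan_top (a point): centre of the top face of the balance's flat round steel pan, 130 mm across, without rim; it moves with the pan, at rest 72 mm above the bench. The gray balance housing below is 140 mm square and 38 mm high
- pan (a joint): how far the sprung pan is pushed down (m): 0 empty, spring 450 N/m (0.5 kg pushes it down 11 mm), well damped, stop at 0.025
- swing (a joint): angle of the swing arm about its upright hinge (rad): 0 to 1.5; near 0 (starts 0 to 0.3) it points from the post towards the robot and hangs its inclinometer over the balance; it grows as the arm swings towards +y (clockwise from above). It stays where it is left; stiff hinge, about 1 N at the handle
- swing_handle (a point): point to grip on the swing arm's handle: an upright black round peg 18 mm across, 62 mm tall, standing on top of the arm's free end, 210 mm from the hinge axis; this point lies 40 mm above the arm's top face and 22 mm below the peg's top. Below the arm hangs a brass round inclinometer, 64 mm across and down to 82 mm below the arm's top face
- swing_hinge (a point): point on the upright hinge axis of the swing arm, on the 32 mm post, 210 mm above the bench, at the middle of the arm's 16 mm thickness
- binnacle: bystander: gray cast binnacle base, 140 mm across, 100 mm tall, loose. Origin at the centre of its underside
- bearing: bystander: chrome bearing ring lying flat, 100 mm across, 22 mm high, loose. Origin at the centre of its underside
- float: bystander: green glass float, a 96 mm ball on a small flat foot, 98 mm tall, loose. Origin at the centre of its underside
- block1: bystander: iron flinders bar block, 50 x 120 x 45 mm, loose. Origin at the centre of its underside
- block2: bystander: a second iron flinders bar block like the first
Things that resemble listed ones, but are neither listed nor needed, are in the scene too. Leave any turquoise look-alike of the pad alone. What is shaped like the flask_d but turquoise is not meant.

How it is judged:
On the way, in this order (a step that is already met when the one before it is completed fails the run):
1. the swing arm is swung aside (joint above 1.1 rad) (value of joint swing above 1.1 rad), for 0.2 s.
2. the check weight stands alone on the pan, within 15 mm of its centre, let go (horizontal distance between weight and pan_top below 0.015 m and z of weight in the frame of pan_top between -0.005 and 0.005 m and angle between weight's own z axis and vertical below 0.1 rad and linear speed of weight below 0.02 m/s and contact force between weight and the fingers below 0.05 N and horizontal distance between weight and flask_a above 0.09 m and horizontal distance between weight and flask_b above 0.09 m and horizontal distance between weight and flask_c above 0.09 m and horizontal distance between weight and flask_d above 0.09 m), for 0.4 s.
3. the smallest flask (amber body, red cap) stands alone and upright on the pan, within 15 mm of its centre, let go (horizontal distance between flask_a and pan_top below 0.015 m and z of flask_a in the frame of pan_top between -0.005 and 0.005 m and angle between flask_a's own z axis and vertical below 0.1 rad and linear speed of flask_a below 0.02 m/s and contact force between flask_a and the fingers below 0.05 N and horizontal distance between flask_a and flask_b above 0.09 m and horizontal distance between flask_a and flask_c above 0.09 m and horizontal distance between flask_a and flask_d above 0.09 m and horizontal distance between flask_a and weight above 0.09 m), for 0.4 s.
4. the second flask (white body, yellow cap) stands alone and upright on the pan, within 15 mm of its centre, let go (horizontal distance between flask_b and pan_top below 0.015 m and z of flask_b in the frame of pan_top between -0.005 and 0.005 m and angle between flask_b's own z axis and vertical below 0.1 rad and linear speed of flask_b below 0.02 m/s and contact force between flask_b and the fingers below 0.05 N and horizontal distance between flask_b and flask_a above 0.09 m and horizontal distance between flask_b and flask_c above 0.09 m and horizontal distance between flask_b and flask_d above 0.09 m and horizontal distance between flask_b and weight above 0.09 m), for 0.4 s.
5. the third flask (green body, black cap) stands alone and upright on the pan, within 15 mm of its centre, let go (horizontal distance between flask_c and pan_top below 0.015 m and z of flask_c in the frame of pan_top between -0.005 and 0.005 m and angle between flask_c's own z axis and vertical below 0.1 rad and linear speed of flask_c below 0.02 m/s and contact force between flask_c and the fingers below 0.05 N and horizontal distance between flask_c and flask_a above 0.09 m and horizontal distance between flask_c and flask_b above 0.09 m and horizontal distance between flask_c and flask_d above 0.09 m and horizontal distance between flask_c and weight above 0.09 m), for 0.4 s.
6. the largest flask (blue body, white cap) stands alone and upright on the pan, within 15 mm of its centre, let go (horizontal distance between flask_d and pan_top below 0.015 m and z of flask_d in the frame of pan_top between -0.005 and 0.005 m and angle between flask_d's own z axis and vertical below 0.1 rad and linear speed of flask_d below 0.02 m/s and contact force between flask_d and the fingers below 0.05 N and horizontal distance between flask_d and flask_a above 0.09 m and horizontal distance between flask_d and flask_b above 0.09 m and horizontal distance between flask_d and flask_c above 0.09 m and horizontal distance between flask_d and weight above 0.09 m), for 0.4 s.
At the end, for the whole second after the job is handed in: Every flask of this run stands upright (within 0.1 rad), at rest and let go on the blue tray, its axis within 60 mm (tray x) and 110 mm (tray y) of the tray's centre; the check weight stands on its cork pad within 20 mm of the centre; the swing arm is still aside (joint above 1.1 rad) (value of joint swing above 1.1 rad and x of flask_a in the frame of tray between -0.06 and 0.06 m and y of flask_a in the frame of tray between -0.11 and 0.11 m and z of flask_a in the frame of tray between 0.006 and 0.014 m and angle between each of flask_a, flask_b, flask_c, flask_d, weight's own z axis and vertical below 0.1 rad and linear speed of each of flask_a, flask_b, flask_c, flask_d, weight below 0.02 m/s and contact force between each of flask_a, flask_b, flask_c, flask_d, weight and the fingers below 0.05 N and x of flask_b in the frame of tray between -0.06 and 0.06 m and y of flask_b in the frame of tray between -0.11 and 0.11 m and z of flask_b in the frame of tray between 0.006 and 0.014 m and x of flask_c in the frame of tray between -0.06 and 0.06 m and y of flask_c in the frame of tray between -0.11 and 0.11 m and z of flask_c in the frame of tray between 0.006 and 0.014 m and x of flask_d in the frame of tray between -0.06 and 0.06 m and y of flask_d in the frame of tray between -0.11 and 0.11 m and z of flask_d in the frame of tray between 0.006 and 0.014 m and horizontal distance between weight and pad below 0.02 m and z of weight in the frame of pad between 0 and 0.008 m); the robot touches nothing.
It fails at once if the pan is pushed or slammed down to its stop (joint above 0.023 m) (value of joint pan above 0.023 m).
It fails at once if a flask is tipped over (more than 0.7 rad) (angle between any of flask_a, flask_b, flask_c, flask_d's own z axis and vertical above 0.7 rad).
It fails at once if a bystander (binnacle base, bearing ring, float, iron blocks) is moved more than 20 mm (distance of any of binnacle, bearing, float, block1, block2 from where it was at the start of the episode above 0.02 m).
Of flask_a, flask_b, flask_c, flask_d only 2 to 3 are there at a start; the rules pass over those that are not, and their reading is None.
At some moment in a run one of flask_a, flask_b, flask_c, flask_d, weight may be knocked a few centimetres aside while the robot is not near it.
It also fails if it takes over 210 s, if anything falls off the work surface, if the arm or the gripper's body presses on something with over 40 N, if the wrist force passes 120 N, or if a joint passes its speed limit or range.

## Working session

There is one attempt and no reset: what is moved stays moved. The work goes in short steps, Python scripts to look and compute and a shell command to move; the robot and the scene stay as the last step left them, time stands still between calls to the robot, and variables do not carry over. Pictures are saved under pics/ and viewed, at most 14 in all, crops included, and the job is handed in when it is done.

```bash
ls; mkdir -p pics; python3 - <<'E'
from cell import r
import cv2
s=r.read_state(); print({k:s[k] for k in('time','tool_pos','tool_rot','gripper_width','force')})
for n in('side','top'):
    p=r.snapshot(n); print(n,p['vfov'],p['cx'],p['cy'],p['world_to_cam'],[k for k in p if k!='color'])
    cv2.imwrite(f'pics/{n}0.png',cv2.resize(p['color'][:,:,::-1],(800,600),interpolation=cv2.INTER_CUBIC))
E
```

```text
pics
{'time': 0.0, 'tool_pos': array([ 0.15986141, -0.60377711,  0.302804  ]), 'tool_rot': array([ 3.13940703e+00, -1.06403172e-04, -2.88296185e+00]), 'gripper_width': 0.9984314486057037, 'force': array([ 0.83422838,  0.52364758, -0.21629485])}
side 47.17050642506397 261.8613307962396 192.6816584287534 [[-0.86058197 -0.50921902 -0.00972914  0.40592304]
 [ 0.27196692 -0.47560837  0.83655883 -0.30266308]
 [-0.43061893  0.71728145  0.54779071 -1.02725464]
 [ 0.          0.          0.          1.        ]] ['vfov', 'cx', 'cy', 'world_to_cam']
top 44.302298726956735 262.2065327956245 192.76833651745346 [[-0.00908562 -0.99993248  0.00724474 -0.03645616]
 [ 0.99647342 -0.00844934  0.08348252 -0.5093285 ]
 [-0.08341567  0.00797768  0.99648291 -1.5425149 ]
 [ 0.          0.          0.          1.        ]] ['vfov', 'cx', 'cy', 'world_to_cam']
```

View pics/side0.png

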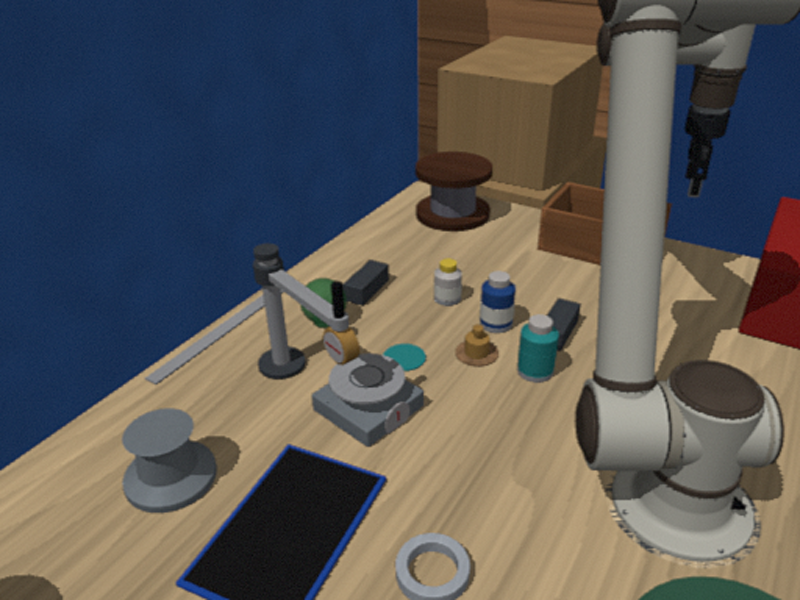

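View pics/top0.png

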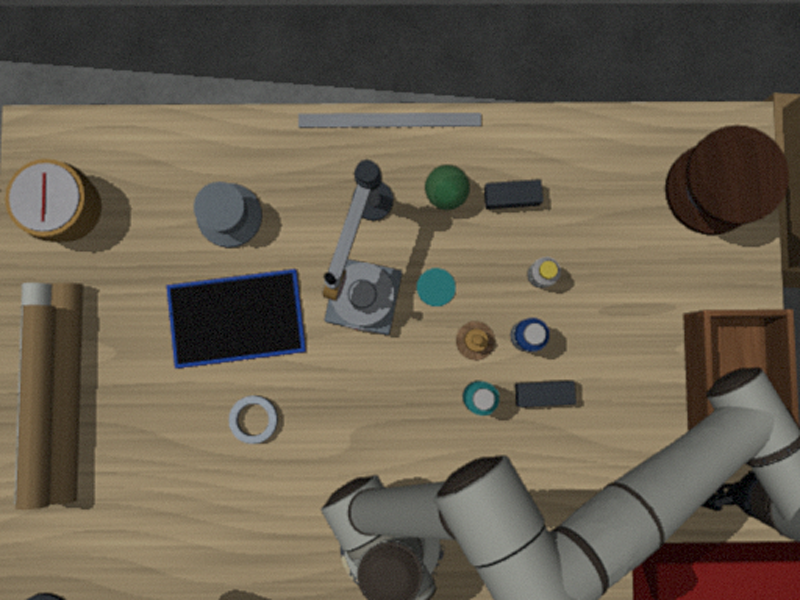

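Top view (800-px scale): flask_b (white body, yellow cap) is at (546,271). Flask_d (blue) is at (533,335), and the turquoise look-alike to avoid is at (483,398). The weight on its cork pad is at (476,340), and the turquoise pad look-alike is at (437,287). The tray is centred at (236,319), the pan at (363,291) and the swing handle at (331,278). Side view: yellow cap (448,266), blue flask's white cap (499,281), weight knob (478,332), peg (338,298). I see no flask_a or flask_c.

```bash
cat > h.py <<'E'
import numpy as np, cv2
from cell import r
def f(p): return p['color'].shape[0]/2/np.tan(np.radians(p['vfov'])/2)
def ray(p,u,v):
    T=np.array(p['world_to_cam']);R=T[:3,:3]
    d=R.T@np.array([(u-p['cx'])/f(p),-(v-p['cy'])/f(p),-1.]);return -R.T@T[:3,3],d/np.linalg.norm(d)
def atz(p,u,v,z):
    c,d=ray(p,u,v);return c+d*(z-c[2])/d[2]
def tri(pa,ua,pb,ub):
    c1,d1=ray(pa,*ua);c2,d2=ray(pb,*ub)
    t=np.linalg.lstsq(np.c_[d1,-d2],c2-c1,rcond=None)[0]
    a,b=c1+t[0]*d1,c2+t[1]*d2
    return (a+b)/2,np.linalg.norm(a-b)
def px(p,X):
    c=np.array(p['world_to_cam'])@np.r_[X,1];return np.array([p['cx']+f(p)*c[0]/-c[2],p['cy']+f(p)*c[1]/c[2]])
def blob(p,lo,hi,box):
    x0,y0,x1,y1=box;h=cv2.cvtColor(p['color'][y0:y1,x0:x1],cv2.COLOR_RGB2HSV)
    m=cv2.inRange(h,np.array(lo),np.array(hi));n,_,st,ce=cv2.connectedComponentsWithStats(m)
    i=1+np.argmax(st[1:,4]);return ce[i]+[x0,y0],st[i]
def save(name,p,box,k):
    x0,y0,x1,y1=box;cv2.imwrite(f'pics/{name}.png',cv2.resize(p['color'][y0:y1,x0:x1,::-1],None,fx=k,fy=k,interpolation=cv2.INTER_CUBIC))
E
python3 - <<'E'
from h import *
np.set_printoptions(precision=4,suppress=True)
s,t=r.snapshot('side'),r.snapshot('top'); k=1.5625
P={'yellow cap':((448,266),(548,270)),'d cap':((499,280),(535,335)),'turq cap':((541,324),(484,399)),'knob':((478,331),(478,340)),'pan':((367,380),(363,291)),'pegtop':((338,285),(331,276)),'hinge top':((266,250),(368,172)),
'trayA':((291,447),(297,270)),'trayB':((385,479),(304,352)),'trayC':((181,583),(168,287))}
for n,(a,b) in P.items(): print(n,*tri(s,np.array(a)/k,t,np.array(b)/k))
L=[(168,287),(297,270),(304,352),(176,367)]
c=[atz(t,u/k,v/k,.01) for u,v in L];print(np.mean(c,0),[np.linalg.norm(c[i]-c[i-1]) for i in range(4)],c)
a=s['color'][145:275,190:360,::-1];b=t['color'][90:275,195:375,::-1]
A=np.zeros((185,355,3),np.uint8);A[:130,:170]=a;A[:,175:]=b
cv2.imwrite('pics/c1.png',cv2.resize(A,None,fx=2.25,fy=2.25,interpolation=cv2.INTER_CUBIC))
E
```

```text
yellow cap [ 0.5661 -0.3242  0.0824] 0.0011126741804203075
d cap [ 0.4332 -0.2899  0.1061] 0.0028402815030965345
turq cap [ 0.3057 -0.186   0.1075] 0.00024544435359132824
knob [ 0.425  -0.1813  0.0522] 0.0011013368951138193
pan [0.5257 0.0547 0.06  ] 0.0048297802728964265
pegtop [0.5338 0.1007 0.2745] 0.0005718301703326528
hinge top [0.7304 0.0365 0.2495] 0.0038068767764965076
trayA [0.5798 0.201  0.    ] 0.001252091213476504
trayB [0.4044 0.1854 0.0059] 0.0017392357837955228
trayC [0.5447 0.476  0.0054] 0.0013380245073161784
[0.4755 0.3286 0.01  ] [np.float64(0.17157922103053394), np.float64(0.2772575685434924), np.float64(0.17616137961317913), np.float64(0.2721913662452892)] [array([0.5448, 0.475 , 0.01  ]), array([0.5791, 0.1999, 0.01  ]), array([0.4036, 0.1844, 0.01  ]), array([0.3744, 0.455 , 0.01  ])]
```

View pics/c1.png

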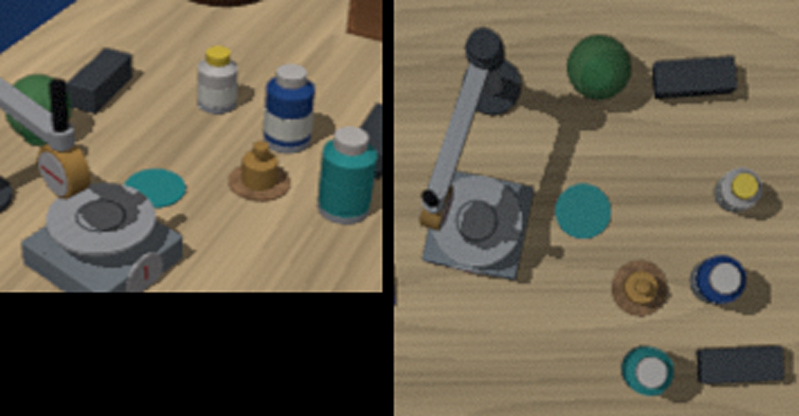

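The crop confirms the choice: white with yellow cap is flask_b, and blue with white label and cap is flask_d. The turquoise flask and turquoise disc stay where they are. The triangulated peg, hinge and cap heights are plausible. I'm moving above the peg and squaring the tool with the world axes.

```bash
python3 -m creep '[{"grip":-1,"dx":-10.84,"dy":11.72,"dz":-1.44,"wz":2.96},{"grip":-1,"dx":-10.84,"dy":11.72,"dz":-1.44,"wz":2.96},{"grip":-1,"dx":-10.84,"dy":11.72,"dz":-1.44,"wz":2.96},{"grip":-1,"dx":-10.84,"dy":11.72,"dz":-1.44,"wz":2.96},{"grip":-1,"dx":-10.84,"dy":11.72,"dz":-1.44,"wz":2.96},{"grip":-1,"dx":-10.84,"dy":11.72,"dz":-1.44,"wz":2.96},{"grip":-1,"dx":-10.84,"dy":11.72,"dz":-1.44,"wz":2.96},{"grip":-1,"dx":-10.84,"dy":11.72,"dz":-1.44,"wz":2.96}]'
```

```text
schema error: expected keys grip, dx, dy, dz, wx, wy, wz
```

```bash
python3 -m creep '[{"grip":-1,"dx":-10.84,"dy":11.72,"dz":-1.44,"wx":0,"wy":0,"wz":2.96},{"grip":-1,"dx":-10.84,"dy":11.72,"dz":-1.44,"wx":0,"wy":0,"wz":2.96},{"grip":-1,"dx":-10.84,"dy":11.72,"dz":-1.44,"wx":0,"wy":0,"wz":2.96},{"grip":-1,"dx":-10.84,"dy":11.72,"dz":-1.44,"wx":0,"wy":0,"wz":2.96},{"grip":-1,"dx":-10.84,"dy":11.72,"dz":-1.44,"wx":0,"wy":0,"wz":2.96},{"grip":-1,"dx":-10.84,"dy":11.72,"dz":-1.44,"wx":0,"wy":0,"wz":2.96},{"grip":-1,"dx":-10.84,"dy":11.72,"dz":-1.44,"wx":0,"wy":0,"wz":2.96},{"grip":-1,"dx":-10.84,"dy":11.72,"dz":-1.44,"wx":0,"wy":0,"wz":2.96}]'
```

```text
time: 1.2
tool_pos: [0.3931, -0.1634, 0.3492]
tool_rot: [-3.142, 0.001, -3.141]
force: [1.3, -1.0, 0.0]
gripper_width: 1.001
grip_force: 0.0
```

```bash
python3 -m creep '[{"grip":-1,"dx":-2.8,"dy":5.2,"dz":-0.5,"wx":0,"wy":0,"wz":0},{"grip":-1,"dx":-2.8,"dy":5.2,"dz":-0.5,"wx":0,"wy":0,"wz":0},{"grip":-1,"dx":-2.8,"dy":5.2,"dz":-0.5,"wx":0,"wy":0,"wz":0},{"grip":-1,"dx":-2.8,"dy":5.2,"dz":-0.5,"wx":0,"wy":0,"wz":0},{"grip":-1,"dx":-2.8,"dy":5.2,"dz":-0.5,"wx":0,"wy":0,"wz":0},{"grip":-1,"dx":-2.8,"dy":5.2,"dz":-0.5,"wx":0,"wy":0,"wz":0},{"grip":-1,"dx":-2.8,"dy":5.2,"dz":-0.5,"wx":0,"wy":0,"wz":0},{"grip":-1,"dx":-2.8,"dy":5.2,"dz":-0.5,"wx":0,"wy":0,"wz":0}]'
cat > look.py <<'E'
import sys
from h import *
s,t=r.snapshot('side'),r.snapshot('top')
x,y,u,v=map(int,sys.argv[2:6]);a,b,c,d=map(int,sys.argv[6:10])
A=np.zeros((max(v-y,d-b),u-x+c-a+4,3),np.uint8);A[:v-y,:u-x]=s['color'][y:v,x:u,::-1];A[:d-b,u-x+4:]=t['color'][b:d,a:c,::-1]
k=min(800/A.shape[1],600/A.shape[0]);cv2.imwrite(f'pics/{sys.argv[1]}.png',cv2.resize(A,None,fx=k,fy=k,interpolation=cv2.INTER_CUBIC));print('k',k,r.read_state()['tool_pos'])
E
python3 look.py c2 150 100 320 290 170 80 330 250
```

```text
time: 2.2
tool_pos: [0.5321, 0.0937, 0.3739]
tool_rot: [3.142, -0.0, 3.141]
force: [-0.0, -0.1, 0.7]
gripper_width: 1.0
grip_force: 0.0
k 2.395209580838323 [0.5321999  0.09373861 0.37406246]
```

View pics/c2.png

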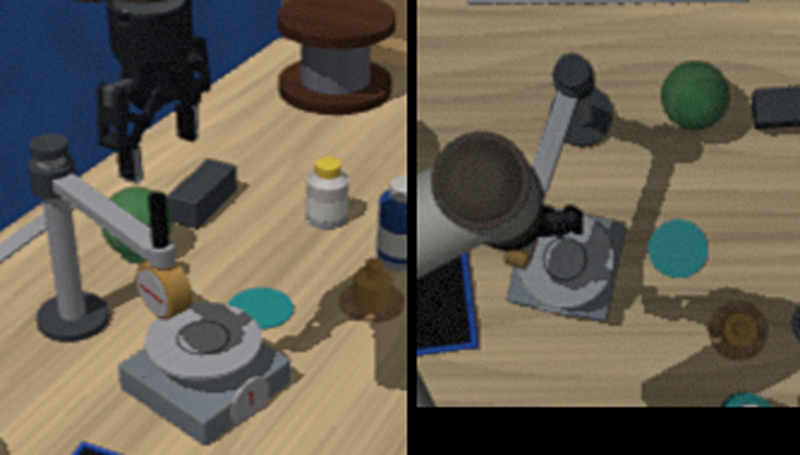

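The hand is straight above the peg: side crop, the peg top is at (158,198), between fingertips at (130,175) and (188,135). Next I descend and cage the peg.

```bash
python3 -m creep '[{"grip":-1,"dx":0,"dy":0.14,"dz":0.6,"wx":0,"wy":0,"wz":0},{"grip":-1,"dx":0,"dy":0.14,"dz":1.18,"wx":0,"wy":0,"wz":0},{"grip":0.45,"dx":0,"dy":0.14,"dz":1.18,"wx":0,"wy":0,"wz":0},{"grip":0.45,"dx":0,"dy":0.14,"dz":1.18,"wx":0,"wy":0,"wz":0},{"grip":0.45,"dx":0,"dy":0.14,"dz":1.18,"wx":0,"wy":0,"wz":0},{"grip":0.45,"dx":0,"dy":0.14,"dz":1.18,"wx":0,"wy":0,"wz":0}]'
python3 - <<'E'
from h import *
h=np.array([.7304,.0365]);p=np.array([.534,.101]);d=p-h;print(np.linalg.norm(d))
a0=np.arctan2(d[1],-d[0]);c=r.read_state()['tool_pos'][:2]
h=c+.21*np.array([np.cos(a0),-np.sin(a0)])  # hinge consistent with radius
print(a0,h,c)
for a in np.linspace(a0,1.47,9)[1:]:
    q=h+.21*np.array([-np.cos(a),np.sin(a)]);print(round(a,2),-(q-c)[0]/.05,(q-c)[1]/.05,np.degrees(a-a0)/5)
E
```

```text
time: 3.05
tool_pos: [0.5329, 0.1018, 0.3158]
tool_rot: [3.141, 0.002, -3.141]
force: [-0.3, 0.5, 0.7]
gripper_width: 0.276
grip_force: 0.1
0.2067201248064639
0.31731429774127373 [0.73244612 0.03630632] [0.53292998 0.10182969]
0.46 -0.22951630049434124 0.5593815734428637 1.6511006461124609
0.61 -0.5369745618439503 1.0800108988058315 3.3022012922249218
0.75 -0.9160027729886022 1.5510980373020016 4.9533019383373835
0.89 -1.3587456499526795 1.962879802072609 6.6044025844498435
1.04 -1.8560274350366912 2.306822098284753 8.255503230562304
1.18 -2.397542062562994 2.575796790542355 9.906603876674763
1.33 -2.9720667500286124 2.7642294320686 11.557704522787228
1.47 -3.567694588031165 2.868214794002041 13.208805168899687
```

```bash
python3 -m creep '[{"grip":0.45,"dx":-0.23,"dy":0.56,"dz":0,"wx":0,"wy":0,"wz":1.6},{"grip":0.45,"dx":-0.54,"dy":1.08,"dz":0,"wx":0,"wy":0,"wz":3.3},{"grip":0.45,"dx":-0.92,"dy":1.55,"dz":0,"wx":0,"wy":0,"wz":4.9},{"grip":0.45,"dx":-1.36,"dy":1.96,"dz":0,"wx":0,"wy":0,"wz":6.6},{"grip":0.45,"dx":-1.86,"dy":2.31,"dz":0,"wx":0,"wy":0,"wz":8.2},{"grip":0.45,"dx":-2.4,"dy":2.58,"dz":0,"wx":0,"wy":0,"wz":9.9},{"grip":0.45,"dx":-2.97,"dy":2.76,"dz":0,"wx":0,"wy":0,"wz":11.5},{"grip":0.45,"dx":-3.4,"dy":2.85,"dz":0,"wx":0,"wy":0,"wz":12.8}]'
python3 -m creep '[{"grip":0.45,"dx":0,"dy":0,"dz":0,"wx":0,"wy":0,"wz":0},{"grip":0.45,"dx":0,"dy":0,"dz":0,"wx":0,"wy":0,"wz":0},{"grip":-1,"dx":0,"dy":0,"dz":0,"wx":0,"wy":0,"wz":0},{"grip":-1,"dx":0,"dy":0,"dz":0,"wx":0,"wy":0,"wz":0},{"grip":-1,"dx":0,"dy":0,"dz":0,"wx":0,"wy":0,"wz":0},{"grip":-1,"dx":0,"dy":0,"dz":-1.5,"wx":0,"wy":0,"wz":0},{"grip":-1,"dx":0,"dy":0,"dz":-1.5,"wx":0,"wy":0,"wz":0},{"grip":-1,"dx":0,"dy":0,"dz":-1.5,"wx":0,"wy":0,"wz":0}]'
```

```text
time: 4.05
tool_pos: [0.7191, 0.2128, 0.3122]
tool_rot: [3.137, -0.041, 2.098]
force: [0.3, -1.1, 0.3]
gripper_width: 0.273
grip_force: 0.0
time: 5.05
tool_pos: [0.7198, 0.2077, 0.3893]
tool_rot: [3.133, -0.041, 2.098]
force: [0.3, 0.4, -0.7]
gripper_width: 0.999
grip_force: 0.0
```

```bash
python3 - <<'E'
from h import *
s=r.read_state();print(s['joint_pos'],s['tool_rot'])
E
python3 look.py c3 150 100 320 290 170 80 330 250
```

```text
[ 0.48303225  0.58305424  0.55618982 -0.04130889 -1.53741529 -3.09627677] [ 3.13323399 -0.0409574   2.09807132]
k 2.395209580838323 [0.71939952 0.20776536 0.38581183]
```

View pics/c3.png

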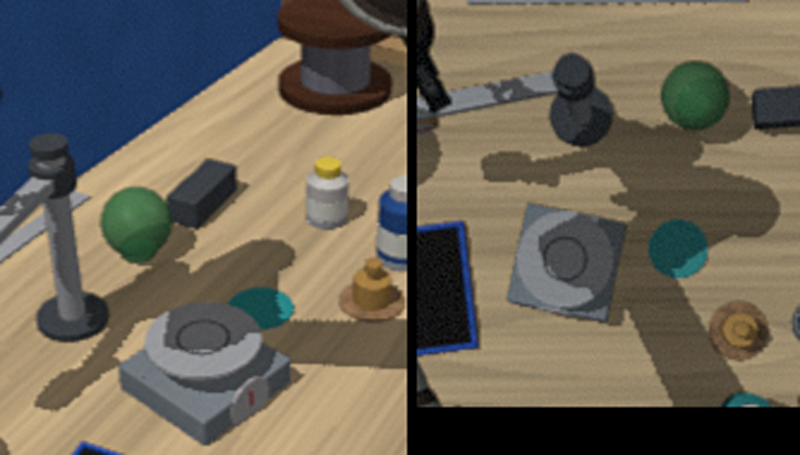

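The arm now points almost along +y, and j6 had reached its range limit, so it stopped slightly short. The pan, at (566,259) in the right crop, is clear. The weight is at (740,329).

```bash
python3 - <<'E'
from h import *
np.set_printoptions(precision=4,suppress=True)
s,t=r.snapshot('side'),r.snapshot('top')
S=lambda u,v:(150+u/2.395,100+v/2.395);T=lambda u,v:(170+u/2.395-174,80+v/2.395)
pan=atz(t,*T(566,259),.072);print('pan',pan,tri(s,S(203,339),t,T(566,259)))
print('pad',atz(t,*T(738,330),.003),'weight knob',atz(t,*T(740,329),.063),tri(s,S(374,264),t,T(740,329)))
a,b=atz(t,*T(560,82),.218),atz(t,*T(420,107),.218);print('arm angle',np.arctan2((b-a)[1],-(b-a)[0]))
print('postbase',atz(t,*T(581,114),.005),tri(s,S(74,317),t,T(581,114)))
# colour blobs: brass+cork, blue flask in top
for n,lo,hi in(('brass',(8,90,60),(30,255,255)),):pass
for n,(p,box) in {'top':(t,(320,160,385,240)),'side':(s,(270,160,340,215))}.items():
    print(n,'yellow',blob(p,(20,130,100),(35,255,255),box),'blue',blob(p,(105,130,40),(125,255,255),box))
st=r.read_state();p=st['tool_pos'];print(p)
E
```

```text
pan [0.5205 0.0552 0.072 ] (array([0.5214, 0.0558, 0.068 ]), np.float64(0.0011599367033586524))
pad [ 0.4254 -0.1805  0.003 ] weight knob [ 0.425  -0.1774  0.063 ] (array([ 0.4244, -0.1779,  0.0605]), np.float64(0.0013797408149142135))
arm angle 1.398064795736961
postbase [0.7327 0.037  0.005 ] (array([0.7324, 0.0365, 0.0028]), np.float64(0.0018224537208560065))
top yellow (array([350.5938, 172.2292]), array([25,  7, 12, 11, 96], dtype=int32)) blue (array([337.6524, 214.378 ]), array([ 10,  44,  21,  21, 164], dtype=int32))
side yellow (array([286.519 , 169.3291]), array([12,  5, 10,  9, 79], dtype=int32)) blue (array([318.1907, 189.4086]), array([ 39,  20,  20,  18, 257], dtype=int32))
[0.7195 0.2077 0.3851]
```

```bash
cat > go.py <<'E'
import sys
from h import *
from scipy.spatial.transform import Rotation as R
s=r.read_state();A=R.from_euler('xyz',s['tool_rot'])
B=R.from_euler('xyz',[np.pi,0,float(sys.argv[4]) if len(sys.argv)>4 else np.pi])
d=A.inv().apply(np.array(list(map(float,sys.argv[1:4])))-s['tool_pos'])/.05
w=np.degrees((A.inv()*B).as_rotvec())/5
print('d',d.round(2),'w',w.round(2))
E
python3 go.py .425 -.179 .2
```

```text
d [-3.87 -8.98  3.54] w [  0.26  -0.43 -11.96]
```

```bash
python3 -m creep '[{"grip":-1,"dx":-1,"dy":-2.3,"dz":0,"wx":0.2,"wy":-0.4,"wz":-3},{"grip":-1,"dx":-1,"dy":-2.3,"dz":0,"wx":0.26,"wy":-0.43,"wz":-4},{"grip":-1,"dx":-3.87,"dy":-8.98,"dz":3.54,"wx":0.26,"wy":-0.43,"wz":-11.96},{"grip":-1,"dx":-3.87,"dy":-8.98,"dz":3.54,"wx":0.26,"wy":-0.43,"wz":-11.96},{"grip":-1,"dx":-3.87,"dy":-8.98,"dz":3.54,"wx":0.26,"wy":-0.43,"wz":-11.96},{"grip":-1,"dx":-3.87,"dy":-8.98,"dz":3.54,"wx":0.26,"wy":-0.43,"wz":-11.96},{"grip":-1,"dx":-3.87,"dy":-8.98,"dz":3.54,"wx":0.26,"wy":-0.43,"wz":-11.96},{"grip":-1,"dx":-3.87,"dy":-8.98,"dz":3.54,"wx":0.26,"wy":-0.43,"wz":-11.96}]'; python3 go.py .425 -.179 .2
```

```text
time: 6.25
tool_pos: [0.4402, -0.1588, 0.2127]
tool_rot: [3.141, 0.002, -3.141]
force: [1.7, -0.8, 0.4]
gripper_width: 0.998
grip_force: 0.0
d [ 0.3  -0.4   0.25] w [0.01 0.03 0.01]
```

```bash
python3 -m creep '[{"grip":-1,"dx":0,"dy":0,"dz":0,"wx":0,"wy":0,"wz":0},{"grip":-1,"dx":0,"dy":0,"dz":0,"wx":0,"wy":0,"wz":0}]'; python3 go.py .425 -.179 .2; python3 look.py c4 270 100 370 250 270 150 390 260
```

```text
time: 6.5
tool_pos: [0.4422, -0.1579, 0.2139]
tool_rot: [3.141, 0.003, 3.141]
force: [-0.5, 0.7, 0.2]
gripper_width: 1.001
grip_force: 0.0
d [ 0.35 -0.42  0.28] w [ 0.01  0.04 -0.  ]
k 3.5714285714285716 [ 0.44310212 -0.15715209  0.21443862]
```

View pics/c4.png

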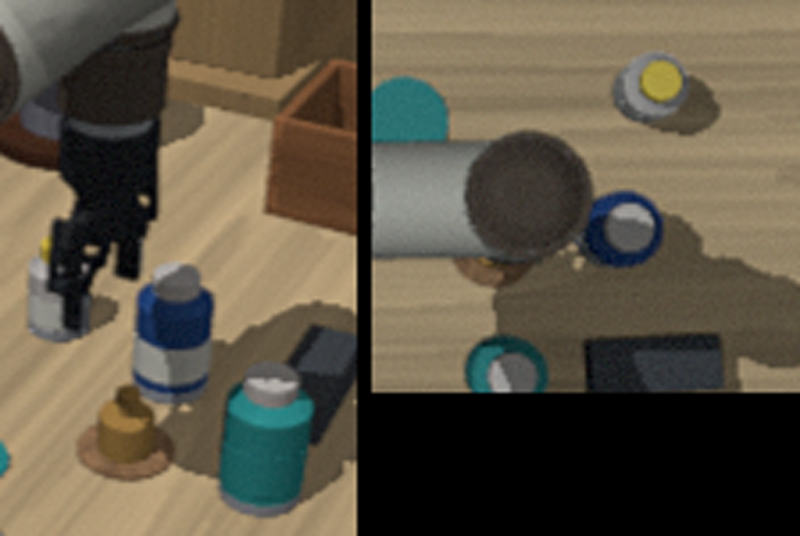

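Side crop: the weight is at (125,435) on its pad, unchanged. The hand is about 27 mm short horizontally, so I'm correcting that and then descending.

```bash
python3 -m creep '[{"grip":-1,"dx":0.36,"dy":-0.44,"dz":0.5,"wx":0,"wy":0,"wz":0},{"grip":-1,"dx":0.36,"dy":-0.44,"dz":0.6,"wx":0,"wy":0,"wz":0},{"grip":-1,"dx":0.36,"dy":-0.44,"dz":1.4,"wx":0,"wy":0,"wz":0},{"grip":-1,"dx":0.36,"dy":-0.44,"dz":2,"wx":0,"wy":0,"wz":0},{"grip":-1,"dx":0.36,"dy":-0.44,"dz":2,"wx":0,"wy":0,"wz":0},{"grip":-1,"dx":0.36,"dy":-0.44,"dz":2,"wx":0,"wy":0,"wz":0}]'; python3 go.py .425 -.179 .075
```

```text
time: 7.35
tool_pos: [0.426, -0.1792, 0.1151]
tool_rot: [3.141, 0.006, -3.14]
force: [-0.3, 0.2, 0.3]
gripper_width: 0.998
grip_force: 0.0
d [0.02 0.   0.8 ] w [0.01 0.07 0.02]
```

```bash
python3 -m creep '[{"grip":-1,"dx":0,"dy":0,"dz":0.4,"wx":0,"wy":0,"wz":0},{"grip":-1,"dx":0,"dy":0,"dz":0.8,"wx":0,"wy":0,"wz":0},{"grip":-1,"dx":0,"dy":0,"dz":0.8,"wx":0,"wy":0,"wz":0},{"grip":1,"dx":0,"dy":0,"dz":0.8,"wx":0,"wy":0,"wz":0},{"grip":1,"dx":0,"dy":0,"dz":0.8,"wx":0,"wy":0,"wz":0},{"grip":1,"dx":0,"dy":0,"dz":0.8,"wx":0,"wy":0,"wz":0},{"grip":1,"dx":0,"dy":0,"dz":0.8,"wx":0,"wy":0,"wz":0}]'; python3 go.py .425 -.179 .075
```

```text
time: 8.22
tool_pos: [0.4253, -0.1797, 0.0754]
tool_rot: [3.141, 0.006, -3.141]
force: [-1.7, 0.2, 5.8]
gripper_width: 0.546
grip_force: 60.8
d [0.01 0.01 0.01] w [0.01 0.07 0.01]
```

```bash
python3 -m creep '[{"grip":1,"dx":0,"dy":0,"dz":-1,"wx":0,"wy":0,"wz":0},{"grip":1,"dx":0,"dy":0,"dz":-2,"wx":0,"wy":0,"wz":0},{"grip":1,"dx":0,"dy":0,"dz":-2.4,"wx":0,"wy":0,"wz":0},{"grip":1,"dx":-0.3,"dy":0.8,"dz":-2.4,"wx":0,"wy":0,"wz":0},{"grip":1,"dx":-0.7,"dy":1.8,"dz":-2.4,"wx":0,"wy":0,"wz":0},{"grip":1,"dx":-1.1,"dy":2.8,"dz":-2.4,"wx":0,"wy":0,"wz":0},{"grip":1,"dx":-1.5,"dy":3.8,"dz":-2.4,"wx":0,"wy":0,"wz":0},{"grip":1,"dx":-1.91,"dy":4.7,"dz":-2.4,"wx":0,"wy":0,"wz":0}]'
python3 -m creep '[{"grip":1,"dx":0,"dy":0,"dz":0,"wx":0,"wy":0,"wz":0},{"grip":1,"dx":0,"dy":0,"dz":0,"wx":0,"wy":0,"wz":0}]'; python3 go.py .521 .0555 .15; python3 look.py c5 200 170 300 290 200 150 320 270
```

```text
time: 9.22
tool_pos: [0.519, 0.057, 0.194]
tool_rot: [3.141, 0.001, 3.141]
force: [0.2, -0.8, -5.0]
gripper_width: 0.551
grip_force: 64.4
time: 9.48
tool_pos: [0.5184, 0.0551, 0.1936]
tool_rot: [3.141, 0.0, 3.141]
force: [-0.7, -0.4, -5.0]
gripper_width: 0.547
grip_force: 64.5
d [-0.05  0.01  0.87] w [ 0.01  0.   -0.  ]
k 3.5714285714285716 [0.51859395 0.05437579 0.1940191 ]
```

View pics/c5.png

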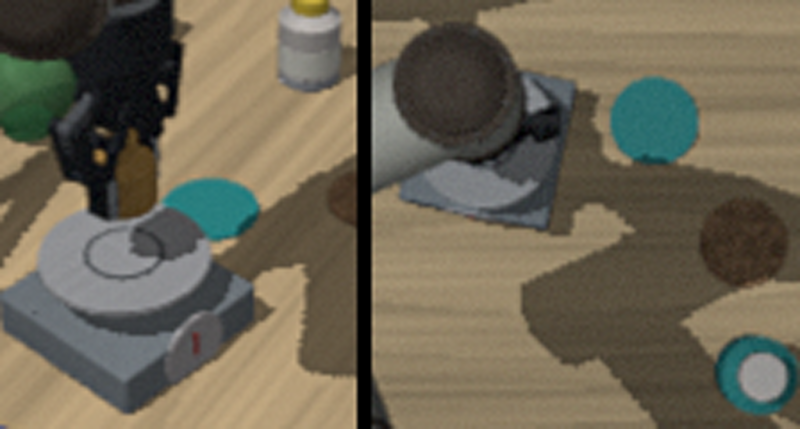

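```bash
python3 -m creep '[{"grip":1,"dx":-0.05,"dy":0,"dz":0.4,"wx":0,"wy":0,"wz":0},{"grip":1,"dx":-0.05,"dy":0,"dz":0.8,"wx":0,"wy":0,"wz":0},{"grip":1,"dx":-0.05,"dy":0,"dz":0.88,"wx":0,"wy":0,"wz":0},{"grip":1,"dx":-0.05,"dy":0,"dz":0.94,"wx":0,"wy":0,"wz":0},{"grip":1,"dx":-0.05,"dy":0,"dz":1.0,"wx":0,"wy":0,"wz":0},{"grip":1,"dx":-0.05,"dy":0,"dz":1.06,"wx":0,"wy":0,"wz":0},{"grip":1,"dx":-0.05,"dy":0,"dz":1.12,"wx":0,"wy":0,"wz":0},{"grip":1,"dx":-0.05,"dy":0,"dz":1.12,"wx":0,"wy":0,"wz":0}]'; python3 go.py .521 .0555 .15
```

```text
time: 10.58
tool_pos: [0.5227, 0.0555, 0.1388]
tool_rot: [3.141, 0.004, -3.141]
force: [0.8, -0.9, -2.3]
gripper_width: 0.551
grip_force: 64.5
d [ 0.03  0.   -0.22] w [0.01 0.05 0.  ]
```

```bash
python3 -m creep '[{"grip":1,"dx":0,"dy":0,"dz":0.06,"wx":0,"wy":0,"wz":0},{"grip":0,"dx":0,"dy":0,"dz":0.06,"wx":0,"wy":0,"wz":0},{"grip":-1,"dx":0,"dy":0,"dz":0.06,"wx":0,"wy":0,"wz":0},{"grip":-1,"dx":0,"dy":0,"dz":0.06,"wx":0,"wy":0,"wz":0},{"grip":-1,"dx":0,"dy":0,"dz":0.06,"wx":0,"wy":0,"wz":0},{"grip":-1,"dx":0,"dy":0,"dz":0.06,"wx":0,"wy":0,"wz":0},{"grip":-1,"dx":0,"dy":0,"dz":-1,"wx":0,"wy":0,"wz":0},{"grip":-1,"dx":0,"dy":0,"dz":-1.5,"wx":0,"wy":0,"wz":0}]'
python3 -m creep '[{"grip":-1,"dx":0.3,"dy":-1.5,"dz":-0.5,"wx":0,"wy":0,"wz":0},{"grip":-1,"dx":0.3,"dy":-2.5,"dz":-0.5,"wx":0,"wy":0,"wz":0},{"grip":-1,"dx":0.3,"dy":-3,"dz":-0.5,"wx":0,"wy":0,"wz":0},{"grip":-1,"dx":0.3,"dy":-3,"dz":-0.5,"wx":0,"wy":0,"wz":0},{"grip":-1,"dx":0.3,"dy":-3,"dz":-0.5,"wx":0,"wy":0,"wz":0},{"grip":-1,"dx":0.3,"dy":-3,"dz":-0.5,"wx":0,"wy":0,"wz":0}]'
python3 look.py c6 200 170 300 290 200 150 320 270
```

```text
time: 11.58
tool_pos: [0.523, 0.0556, 0.216]
tool_rot: [3.14, 0.007, -3.141]
force: [0.9, 0.5, -0.3]
gripper_width: 0.999
grip_force: 0.0
time: 12.32
tool_pos: [0.5071, -0.0938, 0.2382]
tool_rot: [3.141, 0.003, -3.14]
force: [0.0, 0.5, -0.5]
gripper_width: 1.001
grip_force: 0.0
k 3.5714285714285716 [ 0.50711671 -0.09379382  0.23823084]
```

View pics/c6.png

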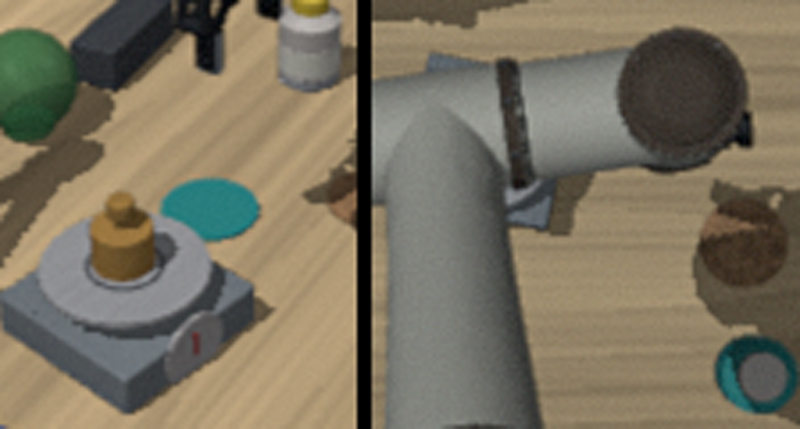

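The weight stands upright on the pan, inside the ring, at (123,250) in the side crop. I'm taking it back to its pad.

```bash
python3 -m creep '[{"grip":-1,"dx":-0.3,"dy":1,"dz":0,"wx":0,"wy":0,"wz":0},{"grip":-1,"dx":-0.3,"dy":2,"dz":0,"wx":0,"wy":0,"wz":0},{"grip":-1,"dx":-0.32,"dy":3,"dz":0,"wx":0,"wy":0,"wz":0},{"grip":-1,"dx":-0.32,"dy":3,"dz":0,"wx":0,"wy":0,"wz":0},{"grip":-1,"dx":-0.32,"dy":3,"dz":0.8,"wx":0,"wy":0,"wz":0},{"grip":-1,"dx":-0.32,"dy":3,"dz":1.4,"wx":0,"wy":0,"wz":0},{"grip":-1,"dx":-0.32,"dy":3,"dz":1.9,"wx":0,"wy":0,"wz":0},{"grip":-1,"dx":-0.32,"dy":3,"dz":2.0,"wx":0,"wy":0,"wz":0}]'
python3 go.py .523 .0555 .134
python3 -m creep '[{"grip":1,"dx":0,"dy":0,"dz":0,"wx":0,"wy":0,"wz":0},{"grip":1,"dx":0,"dy":0,"dz":0,"wx":0,"wy":0,"wz":0},{"grip":1,"dx":0,"dy":0,"dz":0,"wx":0,"wy":0,"wz":0},{"grip":1,"dx":0,"dy":0,"dz":0,"wx":0,"wy":0,"wz":0},{"grip":1,"dx":0,"dy":0,"dz":-0.5,"wx":0,"wy":0,"wz":0},{"grip":1,"dx":0,"dy":0,"dz":-1.2,"wx":0,"wy":0,"wz":0},{"grip":1,"dx":0,"dy":0,"dz":-1.2,"wx":0,"wy":0,"wz":0}]'
python3 go.py .4254 -.1805 .19
```

```text
time: 13.42
tool_pos: [0.5224, 0.0549, 0.137]
tool_rot: [-3.141, -0.0, 3.141]
force: [0.9, 0.3, 0.4]
gripper_width: 1.001
grip_force: 0.0
d [-0.01  0.01  0.06] w [-0.01 -0.   -0.  ]
time: 14.3
tool_pos: [0.5239, 0.0558, 0.2002]
tool_rot: [3.138, 0.008, 3.141]
force: [0.4, 0.7, -5.2]
gripper_width: 0.541
grip_force: 62.7
d [ 1.97 -4.73  0.17] w [ 0.04  0.09 -0.  ]
```

```bash
python3 -m creep '[{"grip":1,"dx":0.4,"dy":-0.9,"dz":0.1,"wx":0,"wy":0,"wz":0},{"grip":1,"dx":0.8,"dy":-1.9,"dz":0.15,"wx":0,"wy":0,"wz":0},{"grip":1,"dx":1.2,"dy":-2.9,"dz":0.15,"wx":0,"wy":0,"wz":0},{"grip":1,"dx":1.6,"dy":-3.9,"dz":0.15,"wx":0,"wy":0,"wz":0},{"grip":1,"dx":1.97,"dy":-4.73,"dz":0.15,"wx":0,"wy":0,"wz":0},{"grip":1,"dx":1.97,"dy":-4.73,"dz":0.15,"wx":0,"wy":0,"wz":0},{"grip":1,"dx":1.97,"dy":-4.73,"dz":1.0,"wx":0,"wy":0,"wz":0},{"grip":1,"dx":1.97,"dy":-4.73,"dz":1.8,"wx":0,"wy":0,"wz":0}]'
python3 -m creep '[{"grip":1,"dx":0,"dy":0,"dz":0,"wx":0,"wy":0,"wz":0},{"grip":1,"dx":0,"dy":0,"dz":0,"wx":0,"wy":0,"wz":0}]'
python3 go.py .4254 -.1805 .081
```

```text
time: 15.3
tool_pos: [0.4244, -0.1805, 0.1062]
tool_rot: [3.14, 0.003, 3.141]
force: [1.1, -0.1, -5.1]
gripper_width: 0.545
grip_force: 63.7
time: 15.55
tool_pos: [0.4258, -0.1808, 0.1085]
tool_rot: [3.141, 0.004, -3.141]
force: [-0.1, 0.2, -4.7]
gripper_width: 0.547
grip_force: 63.7
d [0.01 0.   0.55] w [0.01 0.05 0.01]
```

```bash
python3 -m creep '[{"grip":1,"dx":0,"dy":0,"dz":0.3,"wx":0,"wy":0,"wz":0},{"grip":1,"dx":0,"dy":0,"dz":0.45,"wx":0,"wy":0,"wz":0},{"grip":1,"dx":0,"dy":0,"dz":0.5,"wx":0,"wy":0,"wz":0},{"grip":1,"dx":0,"dy":0,"dz":0.53,"wx":0,"wy":0,"wz":0},{"grip":1,"dx":0,"dy":0,"dz":0.56,"wx":0,"wy":0,"wz":0},{"grip":1,"dx":0,"dy":0,"dz":0.58,"wx":0,"wy":0,"wz":0}]'
```

```text
time: 16.3
tool_pos: [0.4256, -0.181, 0.0819]
tool_rot: [3.141, 0.005, -3.141]
force: [-7.8, 5.9, 27.6]
gripper_width: 0.541
grip_force: 67.0
```

```bash
python3 -m creep '[{"grip":1,"dx":0,"dy":0,"dz":-0.05,"wx":0,"wy":0,"wz":0},{"grip":-1,"dx":0,"dy":0,"dz":-0.05,"wx":0,"wy":0,"wz":0},{"grip":-1,"dx":0,"dy":0,"dz":-0.05,"wx":0,"wy":0,"wz":0},{"grip":-1,"dx":0,"dy":0,"dz":-0.05,"wx":0,"wy":0,"wz":0},{"grip":-1,"dx":0,"dy":0,"dz":-0.05,"wx":0,"wy":0,"wz":0},{"grip":-1,"dx":0,"dy":0,"dz":-1,"wx":0,"wy":0,"wz":0},{"grip":-1,"dx":0,"dy":0,"dz":-2,"wx":0,"wy":0,"wz":0},{"grip":-1,"dx":0,"dy":0,"dz":-3,"wx":0,"wy":0,"wz":0}]'
python3 -m creep '[{"grip":-1,"dx":-2,"dy":0.5,"dz":0,"wx":0,"wy":0,"wz":0},{"grip":-1,"dx":-3,"dy":0.5,"dz":0,"wx":0,"wy":0,"wz":0},{"grip":-1,"dx":-3,"dy":0.5,"dz":0,"wx":0,"wy":0,"wz":0},{"grip":-1,"dx":-3,"dy":0.5,"dz":0,"wx":0,"wy":0,"wz":0},{"grip":-1,"dx":-3,"dy":0.5,"dz":0,"wx":0,"wy":0,"wz":0}]'
python3 look.py c7 250 150 360 260 280 150 390 260
python3 - <<'E'
from h import *
s,t=r.snapshot('side'),r.snapshot('top')
B=[blob(t,(20,130,100),(35,255,255),(330,150,390,240)),blob(s,(20,130,100),(35,255,255),(270,155,320,185))]
print(B,atz(t,*B[0][0],.092),tri(s,B[1][0],t,B[0][0]))
E
```

```text
time: 17.3
tool_pos: [0.4243, -0.1811, 0.2304]
tool_rot: [3.141, 0.003, 3.141]
force: [0.9, -0.9, 0.7]
gripper_width: 0.997
grip_force: 0.0
time: 17.92
tool_pos: [0.5736, -0.1562, 0.2289]
tool_rot: [3.14, 0.002, 3.141]
force: [-0.4, 0.3, 0.1]
gripper_width: 1.004
grip_force: 0.0
k 3.5714285714285716 [ 0.57347809 -0.15635404  0.22955676]
[(array([350.92682927, 171.62195122]), array([15, 17, 12, 10, 82], dtype=int32)), (array([286.01639344, 168.63934426]), array([12, 10, 10,  9, 61], dtype=int32))] [ 0.56821198 -0.3232983   0.092     ] (array([ 0.56904999, -0.32399089,  0.08776722]), np.float64(0.000664335800623437))
```

View pics/c7.png

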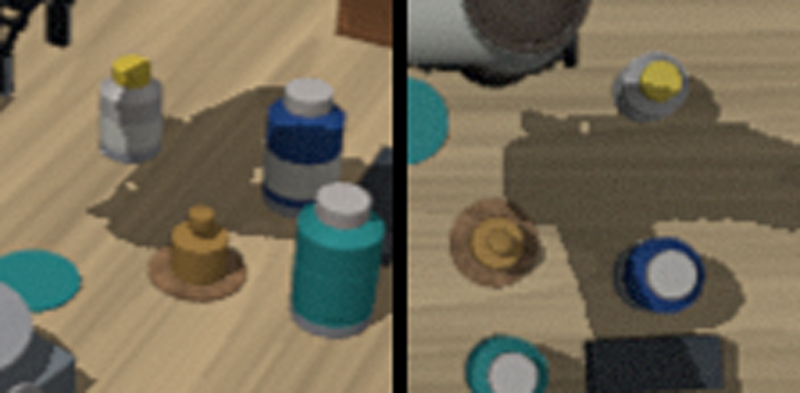

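The weight is back on its pad, at (497,242) in the right crop. Flask_d has been knocked to (668,273), but it still stands upright. Flask_b is unmoved at (660,80). On to flask_b.

```bash
python3 -m creep '[{"grip":-1,"dx":0.11,"dy":-1,"dz":0,"wx":0,"wy":0,"wz":0},{"grip":-1,"dx":0.11,"dy":-2,"dz":0,"wx":0,"wy":0,"wz":0},{"grip":-1,"dx":0.11,"dy":-3,"dz":0,"wx":0,"wy":0,"wz":0},{"grip":-1,"dx":0.11,"dy":-3.34,"dz":0,"wx":0,"wy":0,"wz":0},{"grip":-1,"dx":0.11,"dy":-3.34,"dz":0,"wx":0,"wy":0,"wz":0},{"grip":-1,"dx":0.11,"dy":-3.34,"dz":0.8,"wx":0,"wy":0,"wz":0},{"grip":-1,"dx":0.11,"dy":-3.34,"dz":1.0,"wx":0,"wy":0,"wz":0},{"grip":-1,"dx":0.11,"dy":-3.34,"dz":1.0,"wx":0,"wy":0,"wz":0}]'; python3 go.py .568 -.3235 .105
```

```text
time: 19.12
tool_pos: [0.5692, -0.3222, 0.1791]
tool_rot: [3.14, 0.002, -3.14]
force: [0.8, 0.2, 0.0]
gripper_width: 1.005
grip_force: 0.0
d [ 0.03 -0.03  1.48] w [0.01 0.02 0.02]
```

```bash
python3 -m creep '[{"grip":-1,"dx":0,"dy":0,"dz":0.6,"wx":0,"wy":0,"wz":0},{"grip":-1,"dx":0,"dy":0,"dz":1.2,"wx":0,"wy":0,"wz":0},{"grip":-1,"dx":0,"dy":0,"dz":1.48,"wx":0,"wy":0,"wz":0},{"grip":-1,"dx":0,"dy":0,"dz":1.48,"wx":0,"wy":0,"wz":0},{"grip":1,"dx":0,"dy":0,"dz":1.48,"wx":0,"wy":0,"wz":0},{"grip":1,"dx":0,"dy":0,"dz":1.48,"wx":0,"wy":0,"wz":0},{"grip":1,"dx":0,"dy":0,"dz":1.48,"wx":0,"wy":0,"wz":0},{"grip":1,"dx":0,"dy":0,"dz":1.48,"wx":0,"wy":0,"wz":0}]'; python3 go.py .568 -.3235 .105
```

```text
time: 20.12
tool_pos: [0.5707, -0.3234, 0.1075]
tool_rot: [-3.141, 0.007, -3.141]
force: [-0.3, 0.4, 5.8]
gripper_width: 0.677
grip_force: 65.0
d [ 0.05 -0.    0.05] w [-0.01  0.08  0.01]
```

```bash
python3 -m creep '[{"grip":1,"dx":0,"dy":0,"dz":-0.8,"wx":0,"wy":0,"wz":0},{"grip":1,"dx":0,"dy":0,"dz":-1.7,"wx":0,"wy":0,"wz":0},{"grip":1,"dx":0,"dy":0,"dz":-2.6,"wx":0,"wy":0,"wz":0},{"grip":1,"dx":0.1,"dy":0.7,"dz":-2.8,"wx":0,"wy":0,"wz":0},{"grip":1,"dx":0.2,"dy":1.6,"dz":-2.8,"wx":0,"wy":0,"wz":0},{"grip":1,"dx":0.3,"dy":2.6,"dz":-2.8,"wx":0,"wy":0,"wz":0},{"grip":1,"dx":0.45,"dy":3.6,"dz":-2.8,"wx":0,"wy":0,"wz":0},{"grip":1,"dx":0.6,"dy":4.6,"dz":-2.8,"wx":0,"wy":0,"wz":0}]'
python3 -m creep '[{"grip":1,"dx":0.1,"dy":0.9,"dz":0,"wx":0,"wy":0,"wz":0},{"grip":1,"dx":0.25,"dy":1.9,"dz":0,"wx":0,"wy":0,"wz":0},{"grip":1,"dx":0.37,"dy":2.7,"dz":0,"wx":0,"wy":0,"wz":0},{"grip":1,"dx":0.37,"dy":2.98,"dz":0,"wx":0,"wy":0,"wz":0},{"grip":1,"dx":0.37,"dy":2.98,"dz":0,"wx":0,"wy":0,"wz":0},{"grip":1,"dx":0.37,"dy":2.98,"dz":0.4,"wx":0,"wy":0,"wz":0},{"grip":1,"dx":0.37,"dy":2.98,"dz":0.8,"wx":0,"wy":0,"wz":0},{"grip":1,"dx":0.37,"dy":2.98,"dz":0.8,"wx":0,"wy":0,"wz":0}]'
python3 go.py .522 .0555 .18
```

```text
time: 21.12
tool_pos: [0.5379, -0.0917, 0.2448]
tool_rot: [3.14, 0.002, 3.141]
force: [1.9, 0.3, -2.5]
gripper_width: 0.675
grip_force: 65.1
time: 22.12
tool_pos: [0.5197, 0.0542, 0.2039]
tool_rot: [-3.141, -0.001, 3.139]
force: [-1.1, 0.9, -1.6]
gripper_width: 0.673
grip_force: 65.3
d [-0.05  0.03  0.48] w [-0.01 -0.01 -0.03]
```

Lower gently, release, wait, and rise.

```bash
python3 -m creep '[{"grip":1,"dx":-0.04,"dy":0.03,"dz":0.3,"wx":0,"wy":0,"wz":0},{"grip":1,"dx":-0.04,"dy":0.03,"dz":0.42,"wx":0,"wy":0,"wz":0},{"grip":1,"dx":-0.04,"dy":0.03,"dz":0.48,"wx":0,"wy":0,"wz":0},{"grip":1,"dx":-0.04,"dy":0.03,"dz":0.54,"wx":0,"wy":0,"wz":0},{"grip":1,"dx":-0.04,"dy":0.03,"dz":0.58,"wx":0,"wy":0,"wz":0},{"grip":1,"dx":-0.04,"dy":0.03,"dz":0.58,"wx":0,"wy":0,"wz":0}]'; python3 go.py .522 .0555 .18
```

```text
time: 22.88
tool_pos: [0.5229, 0.0574, 0.1768]
tool_rot: [3.141, 0.004, -3.141]
force: [-0.7, -0.7, -1.0]
gripper_width: 0.672
grip_force: 65.3
d [ 0.02 -0.04 -0.06] w [0.01 0.04 0.  ]
```

```bash
python3 -m creep '[{"grip":1,"dx":0,"dy":0,"dz":0.04,"wx":0,"wy":0,"wz":0},{"grip":-1,"dx":0,"dy":0,"dz":0.04,"wx":0,"wy":0,"wz":0},{"grip":-1,"dx":0,"dy":0,"dz":0.04,"wx":0,"wy":0,"wz":0},{"grip":-1,"dx":0,"dy":0,"dz":0.04,"wx":0,"wy":0,"wz":0},{"grip":-1,"dx":0,"dy":0,"dz":0.04,"wx":0,"wy":0,"wz":0},{"grip":-1,"dx":0,"dy":0,"dz":-1,"wx":0,"wy":0,"wz":0},{"grip":-1,"dx":0,"dy":0,"dz":-2,"wx":0,"wy":0,"wz":0},{"grip":-1,"dx":0,"dy":0,"dz":-2.5,"wx":0,"wy":0,"wz":0}]'
python3 -m creep '[{"grip":-1,"dx":0,"dy":0,"dz":0,"wx":0,"wy":0,"wz":0},{"grip":-1,"dx":0,"dy":0,"dz":0,"wx":0,"wy":0,"wz":0},{"grip":-1,"dx":0,"dy":0,"dz":0,"wx":0,"wy":0,"wz":0},{"grip":-1,"dx":0,"dy":0,"dz":0,"wx":0,"wy":0,"wz":0},{"grip":-1,"dx":0,"dy":0,"dz":0,"wx":0,"wy":0,"wz":0}]'
python3 look.py c8 200 150 350 290 250 130 390 270
```

```text
time: 23.88
tool_pos: [0.523, 0.0574, 0.3048]
tool_rot: [3.139, 0.008, -3.141]
force: [-0.2, -0.2, -0.3]
gripper_width: 0.996
grip_force: 0.0
time: 24.5
tool_pos: [0.5223, 0.0572, 0.301]
tool_rot: [3.141, 0.002, 3.141]
force: [0.0, 0.1, 0.1]
gripper_width: 1.001
grip_force: 0.0
k 2.7210884353741496 [0.52232489 0.05725604 0.30128684]
```

View pics/c8.png

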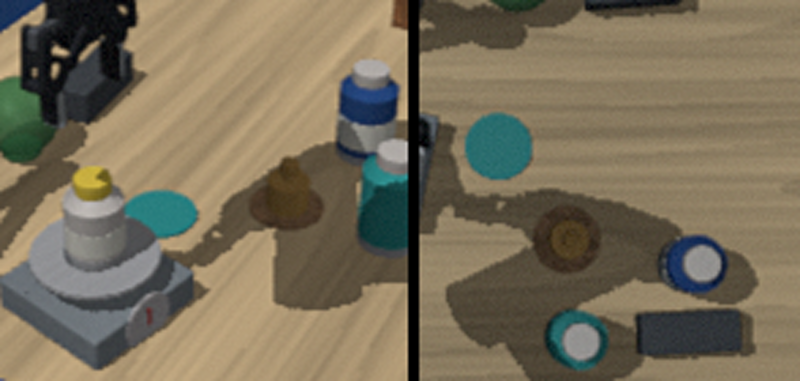

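Flask_b stands upright and centred on the pan, at (95,222) in the side crop. I'm taking it to the tray.

```bash
python3 -m creep '[{"grip":-1,"dx":0,"dy":0,"dz":1,"wx":0,"wy":0,"wz":0},{"grip":-1,"dx":0,"dy":0,"dz":2,"wx":0,"wy":0,"wz":0},{"grip":-1,"dx":0,"dy":0,"dz":2.5,"wx":0,"wy":0,"wz":0},{"grip":-1,"dx":0,"dy":0,"dz":2.55,"wx":0,"wy":0,"wz":0},{"grip":1,"dx":0,"dy":0,"dz":2.55,"wx":0,"wy":0,"wz":0},{"grip":1,"dx":0,"dy":0,"dz":2.55,"wx":0,"wy":0,"wz":0},{"grip":1,"dx":0,"dy":0,"dz":2.55,"wx":0,"wy":0,"wz":0},{"grip":1,"dx":0,"dy":0,"dz":2.55,"wx":0,"wy":0,"wz":0}]'
python3 -m creep '[{"grip":1,"dx":0,"dy":0,"dz":-0.5,"wx":0,"wy":0,"wz":0},{"grip":1,"dx":0,"dy":0,"dz":-1.1,"wx":0,"wy":0,"wz":0},{"grip":1,"dx":0,"dy":0.4,"dz":-1.3,"wx":0,"wy":0,"wz":0},{"grip":1,"dx":0.2,"dy":1.2,"dz":-1.3,"wx":0,"wy":0,"wz":0},{"grip":1,"dx":0.4,"dy":2.2,"dz":-1.3,"wx":0,"wy":0,"wz":0},{"grip":1,"dx":0.6,"dy":3.2,"dz":-1.3,"wx":0,"wy":0,"wz":0},{"grip":1,"dx":0.8,"dy":4.2,"dz":-1.3,"wx":0,"wy":0,"wz":0},{"grip":1,"dx":1,"dy":5.2,"dz":-1.3,"wx":0,"wy":0,"wz":0}]'
python3 go.py .468 .393 .14
```

```text
time: 25.6
tool_pos: [0.5235, 0.0576, 0.175]
tool_rot: [3.14, 0.006, -3.141]
force: [2.0, 0.7, 0.7]
gripper_width: 0.672
grip_force: 65.1
time: 26.6
tool_pos: [0.4709, 0.3193, 0.2379]
tool_rot: [-3.141, 0.001, -3.141]
force: [0.1, -0.0, -1.9]
gripper_width: 0.676
grip_force: 65.2
d [0.06 1.47 1.96] w [-0.    0.01  0.  ]
```

```bash
python3 -m creep '[{"grip":1,"dx":0.06,"dy":0.8,"dz":0,"wx":0,"wy":0,"wz":0},{"grip":1,"dx":0.06,"dy":1.47,"dz":0,"wx":0,"wy":0,"wz":0},{"grip":1,"dx":0.06,"dy":1.47,"dz":0.3,"wx":0,"wy":0,"wz":0},{"grip":1,"dx":0.06,"dy":1.47,"dz":1.1,"wx":0,"wy":0,"wz":0},{"grip":1,"dx":0.06,"dy":1.47,"dz":1.8,"wx":0,"wy":0,"wz":0},{"grip":1,"dx":0.06,"dy":1.47,"dz":2.1,"wx":0,"wy":0,"wz":0},{"grip":1,"dx":0.06,"dy":1.47,"dz":2.2,"wx":0,"wy":0,"wz":0},{"grip":1,"dx":0.06,"dy":1.47,"dz":2.2,"wx":0,"wy":0,"wz":0}]'
python3 go.py .468 .393 .119
```

```text
time: 27.6
tool_pos: [0.4703, 0.3912, 0.1299]
tool_rot: [3.14, 0.004, 3.142]
force: [0.3, 0.1, -2.2]
gripper_width: 0.673
grip_force: 65.3
d [0.05 0.03 0.22] w [ 0.02  0.05 -0.  ]
```

```bash
python3 -m creep '[{"grip":1,"dx":0,"dy":0,"dz":0.1,"wx":0,"wy":0,"wz":0},{"grip":1,"dx":0,"dy":0,"dz":0.16,"wx":0,"wy":0,"wz":0},{"grip":1,"dx":0,"dy":0,"dz":0.2,"wx":0,"wy":0,"wz":0},{"grip":1,"dx":0,"dy":0,"dz":0.22,"wx":0,"wy":0,"wz":0},{"grip":1,"dx":0,"dy":0,"dz":0.22,"wx":0,"wy":0,"wz":0}]'
```

```text
time: 28.22
tool_pos: [0.47, 0.391, 0.1195]
tool_rot: [3.14, 0.004, -3.141]
force: [-4.3, -1.4, 5.5]
gripper_width: 0.671
grip_force: 66.2
```

```bash
python3 -m creep '[{"grip":1,"dx":0,"dy":0,"dz":-0.02,"wx":0,"wy":0,"wz":0},{"grip":-1,"dx":0,"dy":0,"dz":-0.02,"wx":0,"wy":0,"wz":0},{"grip":-1,"dx":0,"dy":0,"dz":-0.02,"wx":0,"wy":0,"wz":0},{"grip":-1,"dx":0,"dy":0,"dz":-0.02,"wx":0,"wy":0,"wz":0},{"grip":-1,"dx":0,"dy":0,"dz":-0.02,"wx":0,"wy":0,"wz":0},{"grip":-1,"dx":0,"dy":0,"dz":-1,"wx":0,"wy":0,"wz":0},{"grip":-1,"dx":0,"dy":0,"dz":-2,"wx":0,"wy":0,"wz":0},{"grip":-1,"dx":0,"dy":0,"dz":-3,"wx":0,"wy":0,"wz":0}]'
python3 - <<'E'
from h import *
s,t=r.snapshot('side'),r.snapshot('top')
cap=blob(t,(0,0,130),(180,60,255),(340,214,374,248));bl=blob(t,(105,130,40),(125,255,255),(330,200,385,250))
print(cap,bl,atz(t,*cap[0],.116))
x,y,w,h,_=bl[1];print('body',atz(t,330+x+w/2-.5,200+y+h/2-.5,.08))
sc=blob(s,(0,0,130),(180,60,255),(325,165,347,184));print(sc,tri(s,sc[0],t,cap[0]))
E
python3 look.py c9 290 150 390 250 300 180 400 270; python3 go.py .4 -.34 .27
```

```text
time: 29.22
tool_pos: [0.4694, 0.3907, 0.2697]
tool_rot: [3.141, 0.003, 3.141]
force: [-0.1, 1.1, -0.5]
gripper_width: 1.0
grip_force: 0.0
(array([353.68 , 226.512]), array([  8,   6,  13,  13, 125], dtype=int32)) (array([349.09302326, 226.95930233]), array([ 11,  17,  22,  20, 172], dtype=int32)) [ 0.39367956 -0.32283689  0.116     ]
body [ 0.39415252 -0.32314252  0.08      ]
(array([336.16      , 174.77333333]), array([ 5,  7, 14,  7, 75], dtype=int32)) (array([ 0.39359394, -0.32271383,  0.11677377]), np.float64(0.00016794186998382826))
k 3.9215686274509802 [0.46946875 0.39094996 0.26941256]
d [  1.38 -14.62  -0.07] w [ 0.04  0.05 -0.  ]
```

View pics/c9.png

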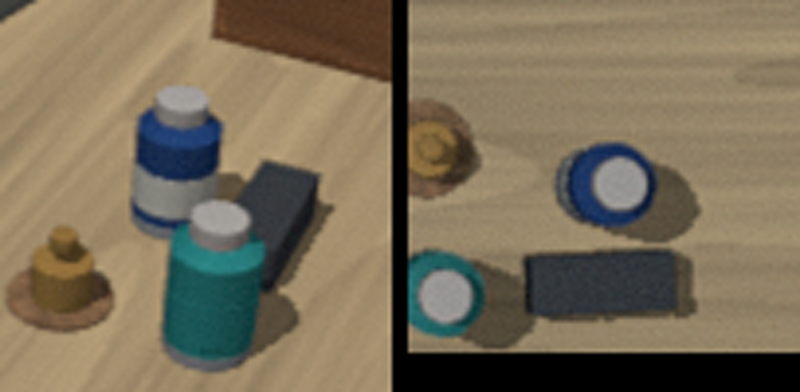

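The cap triangulates to z = 0.1168 (0.116 expected) and flask_d is at (0.394, -0.323), upright beside the block. Going there.

```bash
python3 -m creep '[{"grip":-1,"dx":0.2,"dy":-1.2,"dz":0,"wx":0,"wy":0,"wz":0},{"grip":-1,"dx":0.2,"dy":-2.4,"dz":0,"wx":0,"wy":0,"wz":0},{"grip":-1,"dx":0.4,"dy":-3.6,"dz":0,"wx":0,"wy":0,"wz":0},{"grip":-1,"dx":0.4,"dy":-4.8,"dz":0,"wx":0,"wy":0,"wz":0},{"grip":-1,"dx":0.6,"dy":-6,"dz":0,"wx":0,"wy":0,"wz":0},{"grip":-1,"dx":0.8,"dy":-7.2,"dz":0,"wx":0,"wy":0,"wz":0},{"grip":-1,"dx":1,"dy":-8.4,"dz":0,"wx":0,"wy":0,"wz":0},{"grip":-1,"dx":1.1,"dy":-9.6,"dz":0,"wx":0,"wy":0,"wz":0}]'
python3 -m creep '[{"grip":-1,"dx":0.1,"dy":-1.2,"dz":0,"wx":0,"wy":0,"wz":0},{"grip":-1,"dx":0.2,"dy":-2.4,"dz":0,"wx":0,"wy":0,"wz":0},{"grip":-1,"dx":0.3,"dy":-3.6,"dz":0,"wx":0,"wy":0,"wz":0},{"grip":-1,"dx":0.4,"dy":-4.6,"dz":0,"wx":0,"wy":0,"wz":0},{"grip":-1,"dx":0.4,"dy":-4.6,"dz":0,"wx":0,"wy":0,"wz":0},{"grip":-1,"dx":0.4,"dy":-4.6,"dz":0,"wx":0,"wy":0,"wz":0}]'
python3 go.py .3937 -.323 .21
```

```text
time: 30.42
tool_pos: [0.4129, -0.091, 0.2663]
tool_rot: [3.141, 0.001, -3.141]
force: [1.6, -0.6, -0.3]
gripper_width: 1.0
grip_force: 0.0
time: 31.18
tool_pos: [0.3937, -0.3188, 0.2658]
tool_rot: [3.139, 0.001, 3.141]
force: [-0.4, 0.3, 0.1]
gripper_width: 0.999
grip_force: 0.0
d [ 0.   -0.09  1.12] w [ 0.03  0.01 -0.01]
```

```bash
python3 -m creep '[{"grip":-1,"dx":0,"dy":-0.08,"dz":0.8,"wx":0,"wy":0,"wz":0},{"grip":-1,"dx":0,"dy":-0.08,"dz":1.4,"wx":0,"wy":0,"wz":0},{"grip":-1,"dx":0,"dy":-0.08,"dz":1.4,"wx":0,"wy":0,"wz":0},{"grip":-1,"dx":0,"dy":-0.08,"dz":1.4,"wx":0,"wy":0,"wz":0}]'
python3 go.py .3937 -.323 .127; python3 look.py c10 270 130 370 250 300 180 380 260
```

```text
time: 31.68
tool_pos: [0.3955, -0.3226, 0.1983]
tool_rot: [-3.142, 0.005, -3.14]
force: [0.1, 0.9, 0.7]
gripper_width: 1.003
grip_force: 0.0
d [ 0.04 -0.01  1.43] w [-0.    0.05  0.02]
k 4.3478260869565215 [ 0.39555209 -0.32298336  0.19875294]
```

View pics/c10.png

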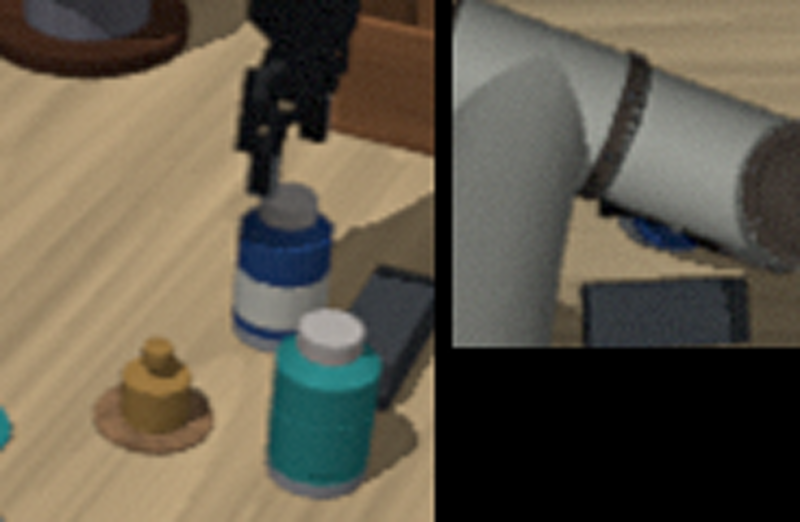

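The fingers straddle the cap: fingertips at (260,190) and (312,140), cap at (288,200). Descending.

```bash
python3 -m creep '[{"grip":-1,"dx":0.03,"dy":0,"dz":0.4,"wx":0,"wy":0,"wz":0},{"grip":-1,"dx":0.03,"dy":0,"dz":0.8,"wx":0,"wy":0,"wz":0},{"grip":-1,"dx":0.03,"dy":0,"dz":1.2,"wx":0,"wy":0,"wz":0},{"grip":-1,"dx":0.03,"dy":0,"dz":1.4,"wx":0,"wy":0,"wz":0},{"grip":-1,"dx":0.03,"dy":0,"dz":1.4,"wx":0,"wy":0,"wz":0}]'
python3 -m creep '[{"grip":1,"dx":0,"dy":0,"dz":0,"wx":0,"wy":0,"wz":0},{"grip":1,"dx":0,"dy":0,"dz":0,"wx":0,"wy":0,"wz":0},{"grip":1,"dx":0,"dy":0,"dz":0,"wx":0,"wy":0,"wz":0},{"grip":1,"dx":0,"dy":0,"dz":0,"wx":0,"wy":0,"wz":0}]'
```

```text
time: 32.4
tool_pos: [0.3935, -0.3231, 0.1274]
tool_rot: [3.141, 0.003, -3.142]
force: [-0.1, 0.6, 0.2]
gripper_width: 0.997
grip_force: 0.0
time: 32.9
tool_pos: [0.3943, -0.3237, 0.1288]
tool_rot: [-3.141, 0.006, -3.141]
force: [-0.5, -1.2, 6.1]
gripper_width: 0.776
grip_force: 66.2
```

```bash
python3 -m creep '[{"grip":1,"dx":0,"dy":0,"dz":-0.8,"wx":0,"wy":0,"wz":0},{"grip":1,"dx":0,"dy":0,"dz":-1.7,"wx":0,"wy":0,"wz":0},{"grip":1,"dx":0,"dy":0,"dz":-2.5,"wx":0,"wy":0,"wz":0},{"grip":1,"dx":-0.2,"dy":0.6,"dz":-2.8,"wx":0,"wy":0,"wz":0},{"grip":1,"dx":-0.5,"dy":1.4,"dz":-2.8,"wx":0,"wy":0,"wz":0},{"grip":1,"dx":-0.8,"dy":2.4,"dz":-2.8,"wx":0,"wy":0,"wz":0},{"grip":1,"dx":-1.15,"dy":3.4,"dz":-2.8,"wx":0,"wy":0,"wz":0},{"grip":1,"dx":-1.5,"dy":4.4,"dz":-2.8,"wx":0,"wy":0,"wz":0}]'
python3 -m creep '[{"grip":1,"dx":-0.3,"dy":1,"dz":0,"wx":0,"wy":0,"wz":0},{"grip":1,"dx":-0.7,"dy":2,"dz":0,"wx":0,"wy":0,"wz":0},{"grip":1,"dx":-0.95,"dy":2.8,"dz":0,"wx":0,"wy":0,"wz":0},{"grip":1,"dx":-1.04,"dy":3.18,"dz":0,"wx":0,"wy":0,"wz":0},{"grip":1,"dx":-1.04,"dy":3.18,"dz":0,"wx":0,"wy":0,"wz":0},{"grip":1,"dx":-1.04,"dy":3.18,"dz":0.4,"wx":0,"wy":0,"wz":0},{"grip":1,"dx":-1.04,"dy":3.18,"dz":0.8,"wx":0,"wy":0,"wz":0},{"grip":1,"dx":-1.04,"dy":3.18,"dz":0.8,"wx":0,"wy":0,"wz":0}]'
python3 go.py .5215 .0555 .2
```

```text
time: 33.9
tool_pos: [0.4673, -0.1014, 0.2671]
tool_rot: [3.14, 0.002, 3.141]
force: [1.0, -0.5, -4.3]
gripper_width: 0.78
grip_force: 69.7
time: 34.9
tool_pos: [0.5184, 0.0543, 0.2264]
tool_rot: [-3.141, -0.002, 3.14]
force: [0.9, 0.1, -2.6]
gripper_width: 0.779
grip_force: 69.6
d [-0.06  0.03  0.53] w [-0.01 -0.02 -0.02]
```

```bash
python3 -m creep '[{"grip":1,"dx":-0.05,"dy":0.03,"dz":0.3,"wx":0,"wy":0,"wz":0},{"grip":1,"dx":-0.05,"dy":0.03,"dz":0.45,"wx":0,"wy":0,"wz":0},{"grip":1,"dx":-0.05,"dy":0.03,"dz":0.52,"wx":0,"wy":0,"wz":0},{"grip":1,"dx":-0.05,"dy":0.03,"dz":0.58,"wx":0,"wy":0,"wz":0},{"grip":1,"dx":-0.05,"dy":0.03,"dz":0.64,"wx":0,"wy":0,"wz":0},{"grip":1,"dx":-0.05,"dy":0.03,"dz":0.64,"wx":0,"wy":0,"wz":0}]'; python3 go.py .5215 .0555 .2
```

```text
time: 35.65
tool_pos: [0.5227, 0.0573, 0.1963]
tool_rot: [3.141, 0.004, -3.142]
force: [-0.7, -0.9, -1.4]
gripper_width: 0.773
grip_force: 69.6
d [ 0.02 -0.04 -0.07] w [0.01 0.04 0.  ]
```

```bash
python3 -m creep '[{"grip":1,"dx":0,"dy":0,"dz":0.05,"wx":0,"wy":0,"wz":0},{"grip":-1,"dx":0,"dy":0,"dz":0.05,"wx":0,"wy":0,"wz":0},{"grip":-1,"dx":0,"dy":0,"dz":0.05,"wx":0,"wy":0,"wz":0},{"grip":-1,"dx":0,"dy":0,"dz":0.05,"wx":0,"wy":0,"wz":0},{"grip":-1,"dx":0,"dy":0,"dz":0.05,"wx":0,"wy":0,"wz":0},{"grip":-1,"dx":0,"dy":0,"dz":-0.8,"wx":0,"wy":0,"wz":0},{"grip":-1,"dx":0,"dy":0,"dz":-1.7,"wx":0,"wy":0,"wz":0},{"grip":-1,"dx":0,"dy":0,"dz":-2.4,"wx":0,"wy":0,"wz":0}]'
python3 -m creep '[{"grip":-1,"dx":0,"dy":0,"dz":0,"wx":0,"wy":0,"wz":0},{"grip":-1,"dx":0,"dy":0,"dz":0,"wx":0,"wy":0,"wz":0},{"grip":-1,"dx":0,"dy":0,"dz":0,"wx":0,"wy":0,"wz":0},{"grip":-1,"dx":0,"dy":0,"dz":0,"wx":0,"wy":0,"wz":0},{"grip":-1,"dx":0,"dy":0,"dz":0,"wx":0,"wy":0,"wz":0},{"grip":-1,"dx":0,"dy":0,"dz":0,"wx":0,"wy":0,"wz":0}]'
python3 look.py c11 100 150 350 384 80 130 320 270
```

```text
time: 36.65
tool_pos: [0.5225, 0.0573, 0.3181]
tool_rot: [3.14, 0.005, -3.142]
force: [1.2, -0.9, -1.1]
gripper_width: 1.0
grip_force: 0.0
time: 37.4
tool_pos: [0.5223, 0.0573, 0.3158]
tool_rot: [3.141, 0.003, 3.141]
force: [0.4, -0.3, 0.2]
gripper_width: 1.0
grip_force: 0.0
k 1.6194331983805668 [0.52230401 0.05725715 0.31597637]
```

View pics/c11.png

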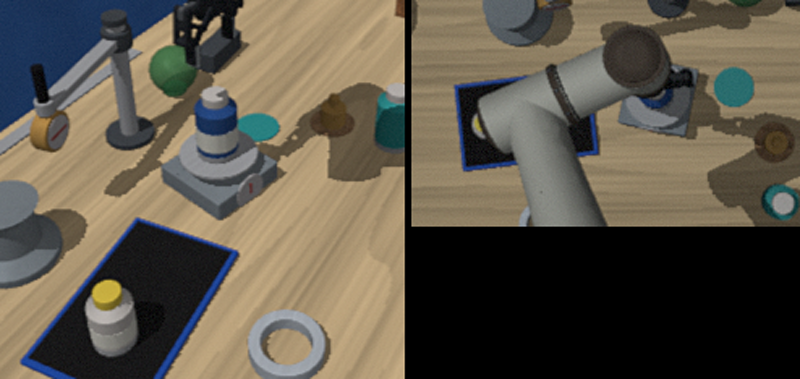

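Side crop: flask_d stands upright on the pan at (217,125), and flask_b stands on the tray at (112,320). Now I'm taking flask_d to the tray.

```bash
python3 -m creep '[{"grip":-1,"dx":0,"dy":0,"dz":1,"wx":0,"wy":0,"wz":0},{"grip":-1,"dx":0,"dy":0,"dz":1.8,"wx":0,"wy":0,"wz":0},{"grip":-1,"dx":0,"dy":0,"dz":2.4,"wx":0,"wy":0,"wz":0},{"grip":-1,"dx":0,"dy":0,"dz":2.46,"wx":0,"wy":0,"wz":0},{"grip":1,"dx":0,"dy":0,"dz":2.46,"wx":0,"wy":0,"wz":0},{"grip":1,"dx":0,"dy":0,"dz":2.46,"wx":0,"wy":0,"wz":0},{"grip":1,"dx":0,"dy":0,"dz":2.46,"wx":0,"wy":0,"wz":0},{"grip":1,"dx":0,"dy":0,"dz":2.46,"wx":0,"wy":0,"wz":0}]'
python3 -m creep '[{"grip":1,"dx":0,"dy":0,"dz":-0.5,"wx":0,"wy":0,"wz":0},{"grip":1,"dx":0,"dy":0,"dz":-1.1,"wx":0,"wy":0,"wz":0},{"grip":1,"dx":0,"dy":0.4,"dz":-1.3,"wx":0,"wy":0,"wz":0},{"grip":1,"dx":0.2,"dy":1.2,"dz":-1.3,"wx":0,"wy":0,"wz":0},{"grip":1,"dx":0.4,"dy":2.2,"dz":-1.3,"wx":0,"wy":0,"wz":0},{"grip":1,"dx":0.6,"dy":3.2,"dz":-1.3,"wx":0,"wy":0,"wz":0},{"grip":1,"dx":0.8,"dy":4.1,"dz":-1.3,"wx":0,"wy":0,"wz":0},{"grip":1,"dx":0.8,"dy":4.1,"dz":-1.3,"wx":0,"wy":0,"wz":0}]'
python3 go.py .483 .264 .15
```

```text
time: 38.5
tool_pos: [0.5233, 0.0574, 0.1939]
tool_rot: [3.14, 0.006, 3.142]
force: [1.0, 0.1, 0.7]
gripper_width: 0.776
grip_force: 68.4
time: 39.5
tool_pos: [0.481, 0.2658, 0.2566]
tool_rot: [3.141, 0.001, -3.137]
force: [0.4, 0.1, -3.5]
gripper_width: 0.776
grip_force: 69.0
d [-0.04 -0.04  2.13] w [0.01 0.02 0.05]
```

```bash
python3 -m creep '[{"grip":1,"dx":0,"dy":0,"dz":0.7,"wx":0,"wy":0,"wz":0},{"grip":1,"dx":0,"dy":0,"dz":1.4,"wx":0,"wy":0,"wz":0},{"grip":1,"dx":0,"dy":0,"dz":1.9,"wx":0,"wy":0,"wz":0},{"grip":1,"dx":0,"dy":0,"dz":2.1,"wx":0,"wy":0,"wz":0},{"grip":1,"dx":0,"dy":0,"dz":2.2,"wx":0,"wy":0,"wz":0},{"grip":1,"dx":0,"dy":0,"dz":2.25,"wx":0,"wy":0,"wz":0},{"grip":1,"dx":0,"dy":0,"dz":2.3,"wx":0,"wy":0,"wz":0},{"grip":1,"dx":0,"dy":0,"dz":2.3,"wx":0,"wy":0,"wz":0}]'
```

```text
time: 40.5
tool_pos: [0.483, 0.2625, 0.1435]
tool_rot: [3.14, 0.004, 3.141]
force: [-0.6, -0.5, -3.6]
gripper_width: 0.777
grip_force: 69.1
```

```bash
python3 -m creep '[{"grip":1,"dx":0,"dy":0,"dz":0.04,"wx":0,"wy":0,"wz":0},{"grip":1,"dx":0,"dy":0,"dz":0.07,"wx":0,"wy":0,"wz":0},{"grip":1,"dx":0,"dy":0,"dz":0.08,"wx":0,"wy":0,"wz":0},{"grip":1,"dx":0,"dy":0,"dz":0.08,"wx":0,"wy":0,"wz":0}]'
```

```text
time: 41.0
tool_pos: [0.4832, 0.2626, 0.1413]
tool_rot: [3.14, 0.005, -3.141]
force: [-3.7, -1.4, 7.7]
gripper_width: 0.779
grip_force: 70.3
```

Contact felt, so I'm releasing, rising and moving clear.

```bash
python3 -m creep '[{"grip":1,"dx":0,"dy":0,"dz":-0.02,"wx":0,"wy":0,"wz":0},{"grip":-1,"dx":0,"dy":0,"dz":-0.02,"wx":0,"wy":0,"wz":0},{"grip":-1,"dx":0,"dy":0,"dz":-0.02,"wx":0,"wy":0,"wz":0},{"grip":-1,"dx":0,"dy":0,"dz":-0.02,"wx":0,"wy":0,"wz":0},{"grip":-1,"dx":0,"dy":0,"dz":-0.02,"wx":0,"wy":0,"wz":0},{"grip":-1,"dx":0,"dy":0,"dz":-1,"wx":0,"wy":0,"wz":0},{"grip":-1,"dx":0,"dy":0,"dz":-2,"wx":0,"wy":0,"wz":0},{"grip":-1,"dx":0,"dy":0,"dz":-3.2,"wx":0,"wy":0,"wz":0}]'
python3 -m creep '[{"grip":-1,"dx":0,"dy":-1.2,"dz":0,"wx":0,"wy":0,"wz":0},{"grip":-1,"dx":0,"dy":-2.4,"dz":0,"wx":0,"wy":0,"wz":0},{"grip":-1,"dx":0,"dy":-3.6,"dz":0,"wx":0,"wy":0,"wz":0},{"grip":-1,"dx":0,"dy":-4.8,"dz":0,"wx":0,"wy":0,"wz":0},{"grip":-1,"dx":0,"dy":-5,"dz":0,"wx":0,"wy":0,"wz":0},{"grip":-1,"dx":0,"dy":-5,"dz":0,"wx":0,"wy":0,"wz":0},{"grip":-1,"dx":0,"dy":-5,"dz":0,"wx":0,"wy":0,"wz":0}]'
python3 look.py c12 100 150 350 384 80 90 390 270
```

```text
time: 42.0
tool_pos: [0.4819, 0.2619, 0.2999]
tool_rot: [-3.141, 0.002, 3.141]
force: [1.0, 1.8, 0.5]
gripper_width: 1.0
grip_force: 0.0
time: 42.88
tool_pos: [0.4826, 0.0133, 0.2988]
tool_rot: [3.14, 0.004, -3.14]
force: [0.2, 0.5, -0.7]
gripper_width: 1.002
grip_force: 0.0
k 1.4184397163120568 [0.48250837 0.01346434 0.29876931]
```

View pics/c12.png

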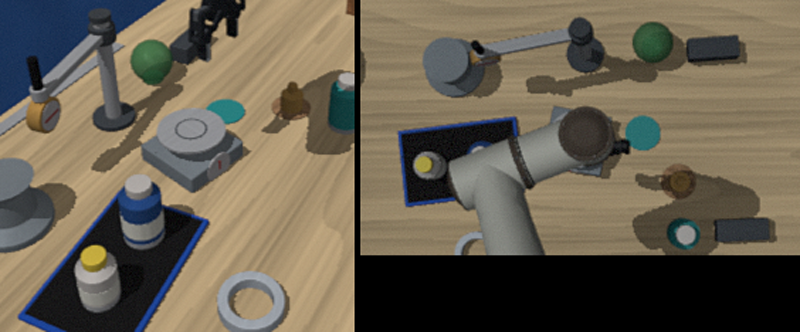

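Both flasks stand upright well inside the tray: white at (98,280), blue at (142,215) in the side crop. The weight is on its pad at (291,100), the swing arm is aside and the pan is empty.

```bash
python3 -c "
from cell import r
print(r.hand_in())"
```

```text
the job is handed in; nothing more can be done
None
```

The job is handed in, but the hand-in call returned no verdict: the swing arm is aside, the check weight proved the balance and is back on its pad, and flask_b then flask_d (the only two flasks present) were each weighed and stand upright on the blue tray.

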